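Unclamp the sketch box and hold its lid up at sixty degrees

TASK

Open the wooden sketch box for the painter: turn each of the two brass hand nuts on its front about a quarter turn anticlockwise so that its red claw swings clear of the shut lid. Then raise the lid (it has a steel bar handle) to 60 degrees from shut (within five degrees) and finish while still holding it there, at rest, in the gripper: it would fall shut if let go, so never let it drop. Leave the other things on the table where they are.

Things in the scene. Friction and masses are not known exactly. Their poses are not given: they have to be found in the camera images.
- sketch_box: Pale wooden box, fixed: 220 (x) x 300 (y) x 75 mm high. Origin: centre of its underside, on the table. -x is its front (robot side), +y its left, z up. The lid on top is hinged along the far rim: hinge line parallel to box y through x = +110, z = 80 mm. Two dark ledges (50 x 40 mm, tops at z = 72 mm) stick out from the front at y = +-110 mm and carry the nuts.
- lid: Plywood lid, 220 x 300 x 10 mm, top at z = 85 mm when shut, paper with grey swatches on it. Origin: on the hinge line, mid-width; -x points to its front edge, y along the hinge, z normal to it (up when shut; z's tilt from vertical is the opening angle; stop at 83 degrees). 0.3 to 0.6 kg, almost no hinge friction: falls shut from any angle. The claws block it until both are clear.
- lid_handle (a point): Steel bar of the lid, round, 10 mm thick, 110 mm long, parallel to the hinge, on arms at y = +-50 mm. Point: middle of the bar, 45 mm in front of the lid's edge, 265 mm from the hinge line; lid shut: x = -155, y = 0, z = 80 mm in the box frame, free air below. The bar can turn between the fingers as the lid rises.
- nut_left (a joint): Angle of the left brass nut and its claw, rad: 0 = claw points to box +x, over the lid; grows anticlockwise seen from above; stop at 1.60 (claw along the front, to box +y). Starts between 0 and 0.4; the claw clears the lid from about 1.2. Stiff, about 0.06 N m; stays where left.
- nut_right (a joint): The same for the right hand nut; it also loosens anticlockwise, from a start between 0 and 0.4 to the stop at 1.60.
- nut_left_top (a point): Centre of the left nut's top, on its vertical axis; x = -135, y = +110, z = 123 mm in the box frame. The nut is a hexagon, 30 mm across flats, z = 93 to 123 mm; two flats are parallel to the claw. The red claw (z = 87 to 93 mm) is 14 mm wide and reaches 45 mm from the axis. The point's x points along the claw, z up.
- nut_right_top (a point): Centre of the top of the right nut, the same as the left, at x = -135, y = -110, z = 123 mm in the box's frame.
- eraser: Red eraser, 55 x 24 x 13 mm, lying in front of the box; origin under its centre. Leave alone.
- tape_roll: Blue ring of tape, 90 mm across, 24 mm high, lying to the right of the box; origin under its centre. Leave alone.
- jar: Glass jar with a black cap, 68 mm across, 100 mm high, standing to the left of the box; origin under its centre. Leave alone.
- mixing_pot: White open plastic pot, 64 mm across the rim, 45 mm high, on the left of the table; origin under its centre. Leave alone.
- paint_pot: Grey paint can, 56 mm across, 60 mm high, on the left of the table; origin under its centre. Leave alone.
- brush: Flat paint brush with a blue handle, 200 mm long, 42 mm wide, 20 mm high, lying on the right of the table; origin under its middle. Leave alone.

How it is judged (in metres and radians):
On the way, in this order (a step that is already met when the one before it is completed fails the run):
1. both hand nuts are turned anticlockwise until their claws are clear, with the lid still shut (value of joint each of nut_left, nut_right above 1.2 rad and angle between lid's own z axis and vertical below 0.1 rad), for 0.2 s.
2. the lid is being raised by the fingers (angle between lid's own z axis and vertical above 0.35 rad and contact force between the fingers and lid above 0.5 N), for 0.1 s.
At the end, for the whole second after the job is handed in: The lid stands still at 60 degrees from shut (55 to 65), carried by the gripper's fingers (contact over 0.5 N), with both claws still turned clear (nuts past 1.15 rad). The program ends while holding (angle between lid's own z axis and vertical between 0.96 and 1.134 rad and angular speed of lid below 0.1 rad/s and contact force between the fingers and lid above 0.5 N and value of joint each of nut_left, nut_right above 1.15 rad); the arm keeps its last pose, push and grip.
It fails at once if the lid drops or is flung (it swings faster than 2.5 rad/s) (angular speed of lid above 2.5 rad/s).
It fails at once if one of the other things on the table is moved by more than 30 mm (distance of any of eraser, tape_roll, jar, mixing_pot, paint_pot, brush from where it was at the start of the episode above 0.03 m).
It also fails if it takes over 59 s, if anything falls off the work surface, if the arm or the gripper's body presses on something with over 40 N, if the wrist force passes 120 N, or if a joint passes its speed limit or range.

ROBOT

A 6-joint arm with a two-finger parallel gripper is mounted at the origin on the work surface. World frame = base frame: x ahead of the robot, y to its left, z up, the work surface at z = 0. Lengths are in mm, angles in rad, forces in N, time in s.
With the tool pointing down it reaches from about 375 to 825 mm from the base axis. Payload 5.5 kg.
Tool frame: the origin (TCP) lies at the very end of the fingers, on their centre line; the grasp point (between the pads) lies 19 mm behind it (arm.grip_point_offset is the distance from the TCP to the grasp point, in mm); z points along the fingers, y is the direction in which the jaws open and shut (so a half turn about z gives the same grasp; the last joint's range is limited). The gripper opens to 85 mm and grips with 20 to 120 N. Pads are 22 mm wide; open, the fingers measure 114 mm over their backs; the gripper's body (76 mm by 85 mm) begins 54 mm behind the grasp point. The pads swing forward as they close: fully open they stand 13 mm farther back than shut.
Start: joints at [1.191, 0.314, -0.047, 1.21, 0, 1.571], TCP at [222.437, 557.24, 231.299] pointing down, gripper open.
Joint ranges: [-2.67, 2.67], [-0.69, 1.73], [-1.03, 1.25], [-2.08, 2.16], [-1.42, 1.45], [-3.14, 3.14]. Speed limits (rad/s): [2.39, 2.39, 3.01, 3.14, 3.14, 3.14].

INTERFACE

Orientations are given as a rotation vector (axis times angle).
In Python, from station import arm gives the robot as it stands. Calls block until the motion is done:
- arm.goto(position, orientation): joint-space move of the TCP to a pose.
- arm.move_straight(position, v=150, frame=None, guard=None): straight line of the TCP; frame=None keeps the orientation; v is the mean speed in mm/s. With guard (N) it stops when the force on the tool has changed by that much, and returns True; else False.
- arm.movej(angles): joint-space move.
- arm.gripper_open() and arm.close(): open the fingers fully, or close them until they stop; the grip force is fixed at half the most.
- arm.pause(seconds).
- arm.solve_ik(position, orientation): joint angles nearest the present ones, or None.
- arm.observe(): the state.
- arm.get_image(name): name is "side" or "top" or "wrist"; returns a dict with "frame" (384x512x3 uint8, red, green, blue), "depth" (384x512 float32, mm along the optical axis (not along the pixel's ray), 0 where there is no reading), "mtx" (3x3 intrinsics, pixels), "T" (4x4, takes a point from camera to world coordinates). Camera axes: x right, y up, looking along -z (the intrinsics and any distortion apply to the point x, -y, -z); pixel columns grow to the right and rows downward; lengths in mm; the calibration is good to about 2 mm. A picture is of the moment at which its call begins.
A pose or a line that the arm cannot do raises arm.IKError and nothing moves.
- arm.close_job(): hands the job in, once; it reports no verdict.
The state is a dict: "time_s": time; "q": joint angles; "joint_vel": joint speeds; "joint_efforts": joint torques, N m; "eef_pos": TCP position; "tcp_rot": TCP orientation; "wrist_force": force on the tool from outside, world axes, zero at the start; "moment": the same for the moment, N m; "opening": opening from 0.0 (shut) to 1.0 (fully open).
Only numpy, scipy, OpenCV 4.12 (cv2) and the standard library are available. Lean on these libraries where they do the work, as an engineer would, in place of code of your own. Each camera call takes 0.05 s, during which the arm holds its last target. There are 200 camera calls.

## Working session

There is one attempt and no reset: what is moved stays moved. The work goes in short steps, each a Python script; the robot and the scene stay as the last script left them, time stands still between calls to the robot, and variables do not carry over. Pictures are saved under pics/ and viewed, about 8 in all and at most 12, crops included, and the job is handed in when it is done.

```bash
ls; mkdir -p pics
python3 - <<'E'
from station import arm
import cv2,numpy as np
s=arm.observe();print(s['time_s'],s['eef_pos'],s['tcp_rot'],s['opening'],arm.grip_point_offset)
for n in('top','side'):
    d=arm.get_image(n);cv2.imwrite(f'pics/{n}0.png',d['frame'][:,:,::-1]);np.savez(f'{n}0.npz',**d);print(n,d['mtx'].tolist(),d['T'].round(3).tolist(),[k for k in d])
E
```

```text
pics
0.0 [222.2157564  556.70939852 230.40960922] [-5.92908968e-01 -3.08482089e+00  2.64948777e-03] 1.0028992753688535 18.700000000000003
top [[389.17868903802656, 0.0, 257.37871981212515], [0.0, 389.17868903802656, 197.19515863190642], [0.0, 0.0, 1.0]] [[-0.01, 0.997, -0.076, 493.415], [-1.0, -0.008, 0.019, 8.067], [0.018, 0.076, 0.997, 1260.254], [0.0, 0.0, 0.0, 1.0]] ['frame', 'depth', 'mtx', 'T']
side [[464.07252192476017, 0.0, 257.53659125043833], [0.0, 464.07252192476017, 192.75271020470694], [0.0, 0.0, 1.0]] [[0.966, 0.144, -0.215, 261.279], [-0.259, 0.546, -0.796, -1188.34], [0.003, 0.825, 0.565, 929.863], [0.0, 0.0, 0.0, 1.0]] ['frame', 'depth', 'mtx', 'T']
```

View pics/top0.png

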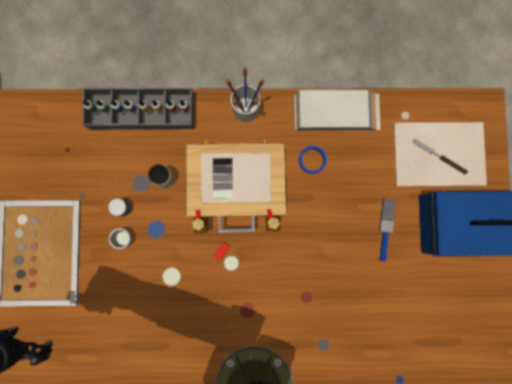

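View pics/side0.png

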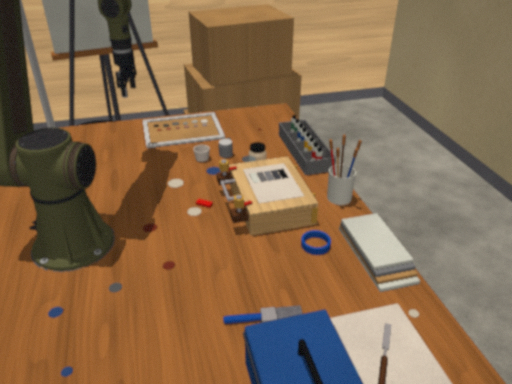

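The top view shows the box at cols 186–285, rows 143–216. The nuts are at about (199,224) and (274,223) with red claws above them, the bar is at (237,230) and the eraser at (222,250). Next I'll measure these.

```bash
cat > h.py <<'E'
import numpy as np,cv2
def ray(d,uv,z):
    K,T=d['mtx'],d['T'];uv=np.atleast_2d(uv).astype(float)
    c=np.c_[(uv[:,0]-K[0,2])/K[0,0],-(uv[:,1]-K[1,2])/K[1,1],-np.ones(len(uv))]@T[:3,:3].T
    return T[:3,3]+c*((z-T[2,3])/c[:,2])[:,None]
def cloud(d):
    K,T=d['mtx'],d['T'];v,u=np.mgrid[:384,:512];D=d['depth']
    return np.stack([(u-K[0,2])/K[0,0]*D,-(v-K[1,2])/K[1,1]*D,-D],-1)@T[:3,:3].T+T[:3,3]
def blobs(m,amin=5):
    n,l,s,c=cv2.connectedComponentsWithStats(m.astype(np.uint8));return [(c[i],s[i,4],l==i) for i in range(1,n) if s[i,4]>=amin]
def frame(cx,cy,yaw):
    def f(x,y,z): return np.array([cx+x*np.cos(yaw)-y*np.sin(yaw),cy+x*np.sin(yaw)+y*np.cos(yaw),z])
    return f
E
python3 - <<'E'
from h import *
d=dict(np.load('top0.npz'));P=cloud(d);hsv=cv2.cvtColor(d['frame'],cv2.COLOR_RGB2HSV)
H,S,V=[hsv[...,i].astype(int) for i in range(3)]
roi=np.zeros((384,512),bool);roi[135:265,180:330]=1
lid=roi&(P[...,2]>70)&(P[...,2]<100)
for c,a,m in blobs(lid,300):
    pz=np.median(P[m][:,2]);v,u=np.nonzero(m);m2=cv2.morphologyEx(m.astype(np.uint8),cv2.MORPH_OPEN,np.ones((15,15)))
    cn=max(cv2.findContours(m2,0,1)[0],key=cv2.contourArea)[:,0]
    w=ray(d,cn,85)[:,:2];r=cv2.minAreaRect(w.astype(np.float32));print('lid',a,pz,r)
red=roi&((H<6)|(H>174))&(S>190)&(V>110)
for c,a,m in blobs(red): print('red',c,a,np.median(P[m][:,2]),ray(d,c,90)[0][:2])
br=roi&(P[...,2]>100)
for c,a,m in blobs(br): print('high',c,a,np.median(P[m][:,2]),ray(d,c,123)[0][:2])
bl=roi&(H>105)&(H<130)&(S>150)
for c,a,m in blobs(bl,30): print('blue',c,a,ray(d,c,24)[0][:2])
cv2.imwrite('pics/crop.png',cv2.resize(d['frame'][130:270,180:330,::-1],None,fx=5,fy=4.2,interpolation=cv2.INTER_CUBIC))
E
```

```text
lid 7531 85.73908784132891 ((637.8840942382812, 51.57262420654297), (219.01824951171875, 299.5352478027344), 0.3598642349243164)
red [197.95454545 213.63636364] 22 93.35636771863085 [534.82796334 164.47292447]
red [269.20833333 213.54166667] 24 93.74678125090213 [533.1846809  -49.30904797]
red [221.52631579 250.79824561] 114 14.029287295722156 [423.48745285  94.20047352]
high [198.08653846 224.47115385] 104 124.42872722450613 [502.1623164  159.61737486]
high [273.16666667 223.01041667] 96 124.00472692309279 [504.33353145 -58.92113201]
blue [319.1372549  152.70588235] 51 [ 730.03960746 -215.97124202]
```

View pics/crop.png

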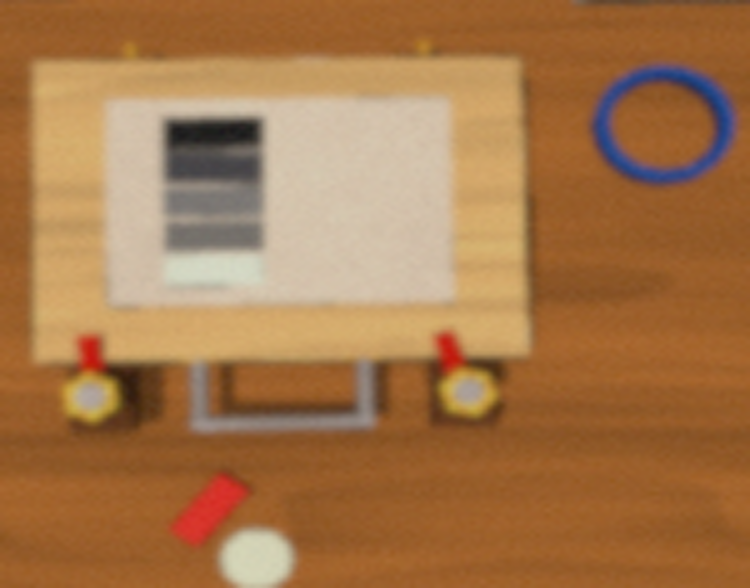

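The measurements agree with each other:
- **Nuts:** 218.5 mm apart (220 expected), tops at z ≈ 124.
- **Lid:** 219 x 300 mm.
- **Box frame:** about (638, 51), yaw about 0.01.
- **Claws:** about 0.14 and 0.31 rad.

Next I'll check which jaw orientations the arm can reach, then hover over the left nut and refine with the wrist camera.

```bash
cat >> h.py <<'E'
from scipy.spatial.transform import Rotation as R
def down(a):
    y=np.array([np.cos(a),np.sin(a),0]);z=np.array([0,0,-1.]);return R.from_matrix(np.c_[np.cross(y,z),y,z]).as_rotvec()
E
python3 - <<'E'
from h import *
from station import arm
N={'L':((502.2,159.6),.15),'R':((504.3,-58.9),.32)}
for k,(p,c) in N.items():
    for deg in(-150,-90,-30,30,90,150):
        a=c+np.radians(deg)
        q=[arm.solve_ik([*p,97],down(t)) for t in(a,a+1.3)]
        print(k,deg,[None if x is None else np.round(x,2).tolist() for x in q])
arm.goto([487.2,159.6,230],down(.15+np.pi/2))
s=arm.observe();print(s['time_s'],s['eef_pos'],s['q'])
d=arm.get_image('wrist');np.savez('w1.npz',**d);cv2.imwrite('pics/w1.png',d['frame'][:,:,::-1])
E
```

```text
L -150 [[0.31, 0.27, -0.43, 0.87, -0.0, -1.94], [0.31, 0.27, -0.43, 0.87, -0.0, 3.05]]
L -90 [[0.31, 0.27, -0.43, 0.87, 0.0, -2.98], [0.31, 0.27, -0.43, 0.87, -0.0, 2.0]]
L -30 [[0.31, 0.27, -0.43, 0.87, 0.0, 2.25], [0.31, 0.27, -0.43, 0.87, 0.0, 0.95]]
L 30 [[0.31, 0.27, -0.43, 0.87, 0.0, 1.2], [0.31, 0.27, -0.43, 0.87, 0.0, -0.1]]
L 90 [[0.31, 0.27, -0.43, 0.87, 0.0, 0.16], [0.31, 0.27, -0.43, 0.87, -0.0, -1.14]]
L 150 [[0.31, 0.27, -0.43, 0.87, 0.0, -0.89], [0.31, 0.27, -0.43, 0.87, 0.0, -2.19]]
R -150 [[-0.12, 0.24, -0.47, 0.86, 0.0, -2.53], [-0.12, 0.24, -0.47, 0.86, -0.0, 2.45]]
R -90 [[-0.12, 0.24, -0.47, 0.86, 0.0, 2.71], [-0.12, 0.24, -0.47, 0.86, 0.0, 1.41]]
R -30 [[-0.12, 0.24, -0.47, 0.86, 0.0, 1.66], [-0.12, 0.24, -0.47, 0.86, 0.0, 0.36]]
R 30 [[-0.12, 0.24, -0.47, 0.86, 0.0, 0.61], [-0.12, 0.24, -0.47, 0.86, 0.0, -0.69]]
R 90 [[-0.12, 0.24, -0.47, 0.86, 0.0, -0.44], [-0.12, 0.24, -0.47, 0.86, -0.0, -1.74]]
R 150 [[-0.12, 0.24, -0.47, 0.86, 0.0, -1.48], [-0.12, 0.24, -0.47, 0.86, 0.0, -2.78]]
1.8417 [487.13416554 160.21746618 230.02632867] [ 3.17556879e-01  1.50323326e-01 -2.57897034e-01  1.16246969e+00
  3.04681694e-04  1.66997423e-01]
```

View pics/w1.png

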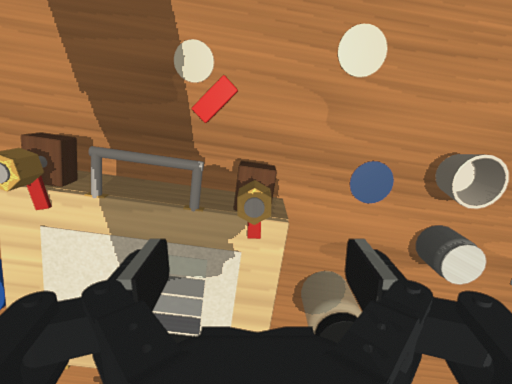

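The wrist view shows the left nut's grey cap at about (254,207) with its claw at (254,230). The right nut is at the left edge with its claw at about (38,193). I'll refine both from this image and turn the left nut.

Run:
```python
from h import *
d=dict(np.load('w1.npz'));P=cloud(d);hsv=cv2.cvtColor(d['frame'],cv2.COLOR_RGB2HSV)
H,S,V=[hsv[...,i].astype(int) for i in range(3)]
print('lid z',np.median(P[290:310,80:120,2]))
top=(abs(P[...,2]-123)<4)&(P[...,0]<560);top[300:]=0;
for c,a,m in blobs(top,60):
    v,u=np.nonzero(m);w=ray(d,np.c_[u,v],123)[:,:2].astype(np.float32)
    print('top',c,a,cv2.minEnclosingCircle(w),w.mean(0),cv2.minAreaRect(w))
red=((H<6)|(H>174))&(S>180)&(V>100)
for c,a,m in blobs(red,60):
    v,u=np.nonzero(m);w=ray(d,np.c_[u,v],93)[:,:2].astype(np.float32);print('red',c,a,np.median(P[m][:,2]),cv2.minAreaRect(w))
```

```text
lid z 292.95161833571063
top [  8.82211538 172.52403846] 624 ((505.46954345703125, -53.76741409301758), 16.699691772460938) [505.31564  -51.509113] ((506.0296936035156, -49.28501510620117), (19.241334915161133, 32.56804656982422), 85.31559753417969)
top [253.51917098 205.52849741] 965 ((503.82940673828125, 159.8414764404297), 17.23988914489746) [503.6163  159.83566] ((503.8318786621094, 159.82562255859375), (34.465660095214844, 29.412109375), 8.559368133544922)
red [214.48217822  98.7049505 ] 1010 12.736212564596883 ((419.3642578125, 111.24269104003906), (18.243104934692383, 42.03662109375), 51.59223556518555)
red [ 37.72051282 194.63846154] 390 92.69099412608347 ((533.166015625, -49.96357727050781), (30.46702003479004, 13.961721420288086), 17.17894744873047)
red [253.89385475 230.20670391] 179 92.81037277797014 ((538.9644165039062, 165.2152862548828), (16.40167999267578, 12.22315502166748), 8.554495811462402)
```

Both views agree. The left nut is at (503.5, 159.7) with its claw at 0.149 rad, and the right nut is at (504.4, −58.9) with its claw at 0.30 rad. Turning the left nut.

```bash
cat >> h.py <<'E'
def turn(arm,p,c,target=1.45):
    a=c+np.pi/2
    arm.goto([*p,165],down(a))
    print('guard',arm.move_straight([*p,97],v=80,guard=15))
    arm.close();s=arm.observe();print('open',s['opening'],s['wrist_force'].round(1) if hasattr(s['wrist_force'],'round') else s['wrist_force'],s['eef_pos'])
    q=np.array(s['q'],float);q6=q[5]
    for f in np.linspace(0,1,4)[1:]:
        q[5]=q6-f*(target-c);arm.movej(q)
    s=arm.observe();print('turned',s['q'][5]-q6,np.round(s['wrist_force'],1),np.round(s['moment'],2),s['opening'])
    arm.gripper_open();arm.move_straight([*p,175],v=150)
    print(arm.observe()['time_s'])
E
python3 - <<'E'
from h import *
from station import arm
turn(arm,(503.5,159.7),.149)
arm.goto([489,-59,230],down(.30+np.pi/2))
d=arm.get_image('wrist');np.savez('w2.npz',**d);cv2.imwrite('pics/w2.png',d['frame'][:,:,::-1]);print(arm.observe()['time_s'])
P=cloud(d);top=(abs(P[...,2]-123)<4);top[300:]=0;hsv=cv2.cvtColor(d['frame'],cv2.COLOR_RGB2HSV)
H,S,V=[hsv[...,i].astype(int) for i in range(3)]
for c,a,m in blobs(top,60):
    v,u=np.nonzero(m);w=ray(d,np.c_[u,v],123)[:,:2].astype(np.float32);print('top',c,a,cv2.minAreaRect(w))
for c,a,m in blobs(((H<6)|(H>174))&(S>180)&(V>100),60):
    v,u=np.nonzero(m);w=ray(d,np.c_[u,v],93)[:,:2].astype(np.float32);print('red',c,a,np.median(P[m][:,2]),cv2.minAreaRect(w))
E
```

```text
guard False
open 0.3377498166049505 [-1.7  0.9  4.5] [503.57885903 160.13366208  97.47579469]
turned -1.2967430109813518 [-1.1 -0.   2.7] [0.14 0.22 0.01] 0.33931022191045035
6.55
7.5
top [249.47113402 205.24123711] 970 ((505.83331298828125, -59.945274353027344), (34.31668472290039, 29.293869018554688), 17.200761795043945)
top [472.57924107 268.98549107] 896 ((504.0284423828125, 157.82208251953125), (37.57789611816406, 30.334911346435547), 82.41338348388672)
red [398.5420765  148.02185792] 915 12.759816925456164 ((420.3909912109375, 58.847232818603516), (19.164226531982422, 42.25901794433594), 52.40090560913086)
red [250.36723164 230.16384181] 177 92.7293223053448 ((539.7489013671875, -49.778560638427734), (16.334115982055664, 12.091043472290039), 17.184579849243164)
```

View pics/w2.png

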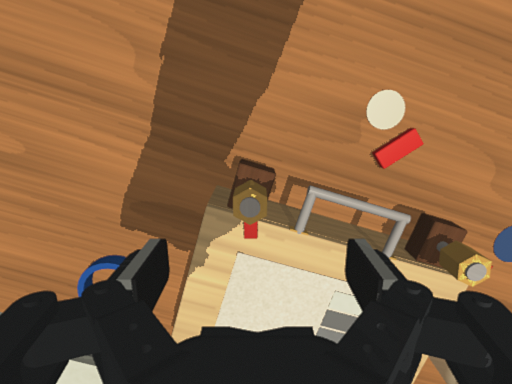

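Image w2 shows the left claw off the lid. The left hexagon, at (472,269), now lies at 82° (1.44 rad). The right nut is at (249,205) with its claw at 17.2°. Turning the right nut.

Run:
```python
from h import *
from station import arm
turn(arm,(505,-59.4),.300)
f=frame(638.7,50.8,.004)
# plan the lid arc: tool horizontal-ish options
from itertools import product
for roll,name in((0,'a'),(1,'b')):
  for tilt in(0,.3,.6,.9,1.2):
    res=[]
    for th in(0,.35,.7,1.05):
        p=f(110-265*np.cos(th),0,80+265*np.sin(th))
        for k in(0,1):
            al=tilt+(-0.0)  # approach dir tilted from down towards +x
            z=np.array([np.sin(al),0,-np.cos(al)]);z=R.from_euler('z',.004).apply(z)
            y=np.array([np.cos(al),0,np.sin(al)])*(1 if k else -1)
            M=np.c_[np.cross(y,z),y,z];q=arm.solve_ik(p+18.7*z,R.from_matrix(M).as_rotvec())
            res.append(None if q is None else np.round(q,2).tolist())
    if not roll: print(tilt,*res,sep='\n  ')
d=arm.get_image('top');np.savez('top1.npz',**d)
arm.goto([430,51,230],down(np.pi))
d=arm.get_image('wrist');np.savez('w3.npz',**d);cv2.imwrite('pics/w3.png',d['frame'][:,:,::-1]);s=arm.observe();print(s['time_s'],s['q'])
```

```text
guard False
open 0.34053849833750305 [-1.1 -1.3  4.7] [505.22540291 -59.72914397  97.43915235]
turned -1.145397430785292 [-1.2 -1.8  2.5] [-0.37  0.23  0.1 ] 0.3386199480486428
12.0583
0
  [0.1, 0.24, -0.56, 0.77, 0.0, -1.47]
  [0.1, 0.24, -0.56, 0.77, 0.0, 1.67]
  [0.1, 0.18, -0.41, 0.98, 0.0, -1.47]
  [0.1, 0.18, -0.41, 0.98, 0.0, 1.67]
  [0.09, 0.22, -0.17, 1.18, 0.0, -1.48]
  [0.09, 0.22, -0.17, 1.18, 0.0, 1.66]
  [0.08, 0.34, 0.12, 1.35, 0.0, -1.49]
  [0.08, 0.34, 0.12, 1.35, 0.0, 1.65]
0.3
  [0.13, 0.04, -0.86, 0.37, -0.04, -1.45]
  [0.13, 0.04, -0.86, 0.37, -0.04, 1.69]
  [0.12, -0.05, -0.7, 0.62, -0.03, -1.45]
  [0.12, -0.05, -0.7, 0.62, -0.03, 1.69]
  [0.11, -0.02, -0.48, 0.81, -0.03, -1.47]
  [0.11, -0.02, -0.48, 0.81, -0.03, 1.68]
  [0.1, 0.09, -0.23, 0.95, -0.03, -1.48]
  [0.1, 0.09, -0.23, 0.95, -0.03, 1.66]
0.6
  None
  None
  [0.15, -0.22, -1.0, 0.2, -0.08, -1.45]
  [0.15, -0.22, -1.0, 0.2, -0.08, 1.7]
  [0.13, -0.22, -0.79, 0.4, -0.07, -1.46]
  [0.13, -0.22, -0.79, 0.4, -0.07, 1.68]
  [0.11, -0.12, -0.57, 0.52, -0.06, -1.48]
  [0.11, -0.12, -0.57, 0.52, -0.06, 1.66]
0.9
  None
  None
  None
  None
  None
  None
  [0.13, -0.25, -0.89, 0.03, -0.1, -1.49]
  [0.13, -0.25, -0.89, 0.03, -0.1, 1.65]
1.2
  None
  None
  None
  None
  None
  None
  None
  None
12.7917 [ 1.17790845e-01  6.34272842e-04 -4.22866116e-01  1.14796273e+00
 -3.83686812e-04 -1.45290388e+00]
```

View pics/w3.png

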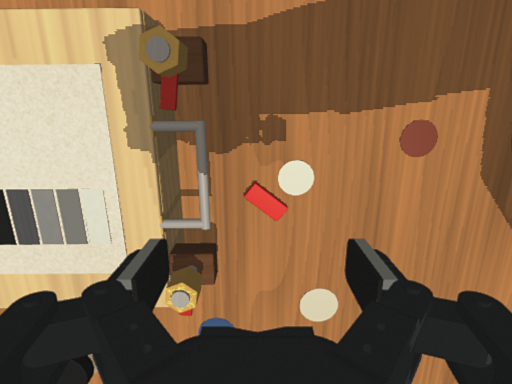

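Image w3 shows both claws off the lid, the right one along the front and the left tip at (188,311). The bar runs at col ~205, rows 125–225.

The gap between bar and lid edge is 45 mm, and the open fingers reach 57 mm from centre, so the grasp must be tilted to keep the inner finger above the lid. I'll locate the bar and find a feasible tilt.

Run:
```python
from h import *
from station import arm
for n in('w3','top1'):
    d=dict(np.load(n+'.npz'));P=cloud(d)
    m=(P[...,2]>72)&(P[...,2]<95)&(P[...,0]>465)&(P[...,0]<500)&(P[...,1]>5)&(P[...,1]<98)
    v,u=np.nonzero(m);w=ray(d,np.c_[u,v],83);print(n,m.sum(),np.median(P[m][:,2]),np.percentile(P[m][:,2],95),w.min(0),w.max(0),np.median(w,0))
    t=(abs(P[...,2]-123.5)<4)&(P[...,0]<560)&(P[...,0]>450)&(abs(P[...,1]-50)<150);
    for c,a,mm in blobs(t,20):
        v,u=np.nonzero(mm);w=ray(d,np.c_[u,v],123)[:,:2].astype(np.float32);print(' top',a,cv2.minAreaRect(w))
bar=np.array([484,51,80.])
for a in(.35,.4,.45,.5):
    z=np.array([np.sin(a),0,-np.cos(a)]);y=-np.array([np.cos(a),0,np.sin(a)]);rv=R.from_matrix(np.c_[np.cross(y,z),y,z]).as_rotvec()
    print(a,[None if (q:=arm.solve_ik(bar+(14.7-b)*z,rv)) is None else np.round(q,2).tolist() for b in(0,80)])
```

```text
w3 963 83.91757852765517 85.47827391823724 [479.83146113   4.93996159  83.        ] [500.20975926  97.9854105   83.        ] [485.3705106   51.00350656  83.        ]
 top 1484 ((505.69677734375, -59.549076080322266), (33.961177825927734, 30.41367530822754), 83.82827758789062)
 top 781 ((504.5518493652344, 159.2476043701172), (35.30060958862305, 30.298982620239258), 82.35726165771484)
top1 116 84.38637307513795 88.0242038297747 [478.53422961   5.83281281  83.        ] [497.2200713  96.1494166  83.       ] [484.40399221  54.0290047   83.        ]
 top 79 ((502.8325500488281, 160.59432983398438), (28.88996696472168, 30.585567474365234), 44.744972229003906)
0.35 [[0.13, 0.01, -0.91, 0.31, -0.05, -1.44], [0.15, -0.16, -0.85, 0.54, -0.05, -1.43]]
0.4 [[0.14, -0.02, -0.96, 0.23, -0.05, -1.44], [0.15, -0.2, -0.9, 0.47, -0.06, -1.43]]
0.45 [[0.15, -0.04, -1.01, 0.16, -0.06, -1.44], [0.16, -0.24, -0.96, 0.41, -0.07, -1.42]]
0.5 [None, [0.17, -0.27, -1.01, 0.34, -0.08, -1.42]]
```

Both hexes lie at 82–84° (1.44–1.46 rad). The bar is at x≈485, y≈51, z≈80, as predicted from the box frame. Grasping with a tilt of 0.42.

```bash
cat >> h.py <<'E'
def tilt(a):
    z=np.array([np.sin(a),0,-np.cos(a)]);y=-np.array([np.cos(a),0,np.sin(a)]);return z,R.from_matrix(np.c_[np.cross(y,z),y,z]).as_rotvec()
E
python3 - <<'E'
from h import *
from station import arm
z,rv=tilt(.42);b=np.array([485,51,80.])+14.7*z
arm.goto(b-80*z,rv)
print('guard',arm.move_straight(b,v=70,guard=12))
d=arm.get_image('side');cv2.imwrite('pics/s1.png',cv2.resize(d['frame'][120:260,170:340,::-1],None,fx=4,fy=4,interpolation=cv2.INTER_CUBIC))
arm.close();s=arm.observe();print(s['time_s'],s['opening'],np.round(s['wrist_force'],1),s['eef_pos'],b)
d=arm.get_image('side');cv2.imwrite('pics/s2.png',cv2.resize(d['frame'][120:260,170:340,::-1],None,fx=4,fy=4,interpolation=cv2.INTER_CUBIC))
E
```

```text
guard False
15.5417 0.09014014467604102 [-5.2 -0.4  4.5] [490.47795155  51.01307522  66.4524289 ] [490.99407866  51.          66.57759258]
```

View pics/s2.png

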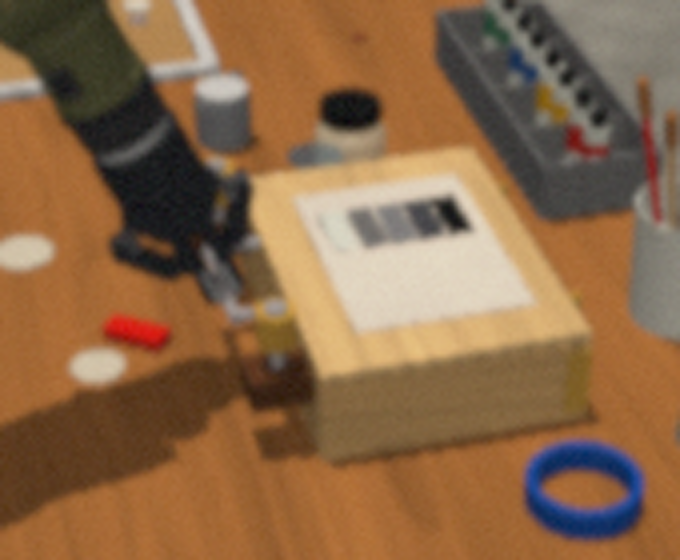

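The fingers have closed on the bar at about (225,290) in the crop. The opening is 0.09 (≈8–10 mm), forces are small and the lid is still shut. Raising along the arc.

Run:
```python
from h import *
from station import arm
z,rv=tilt(.42);r=265;h=np.array([750,51,80.])
for i,th in enumerate(np.radians(np.linspace(0,60,13)[1:])):
    arm.move_straight(h+[-r*np.cos(th),0,r*np.sin(th)]+14.7*z,v=55)
    s=arm.observe();F=np.array(s['wrist_force']);
    if i%2: print(round(np.degrees(th)),round(s['time_s'],1),F.round(1),round(s['opening'],3))
    if np.linalg.norm(F)>60 or s['opening']<.04: print('STOP',th,F,s['opening']);break
g=s['eef_pos']-14.7*z;print('bar',g,'angle',np.degrees(np.arctan2(g[2]-80,750-g[0])),np.hypot(g[2]-80,750-g[0]))
arm.pause(.3)
d=arm.get_image('side');np.savez('s3.npz',**d);cv2.imwrite('pics/s3.png',cv2.resize(d['frame'][80:280,140:380,::-1],None,fx=3,fy=3,interpolation=cv2.INTER_CUBIC))
d=arm.get_image('top');np.savez('top2.npz',**d)
```

```text
10 16.7 [-5.5  1.5 -1.7] 0.089
20 17.9 [-10.2   1.1   0.3] 0.088
30 19.0 [-17.3   1.8   7.8] 0.092
40 20.1 [-12.4   1.7   7.7] 0.091
50 21.3 [-7.8  2.8  3.7] 0.088
60 22.4 [-1.9  5.7  1.5] 0.088
bar [619.05264939  51.82509561 311.34044941] angle 60.48851524508053 265.8300437593086
```

View pics/s3.png

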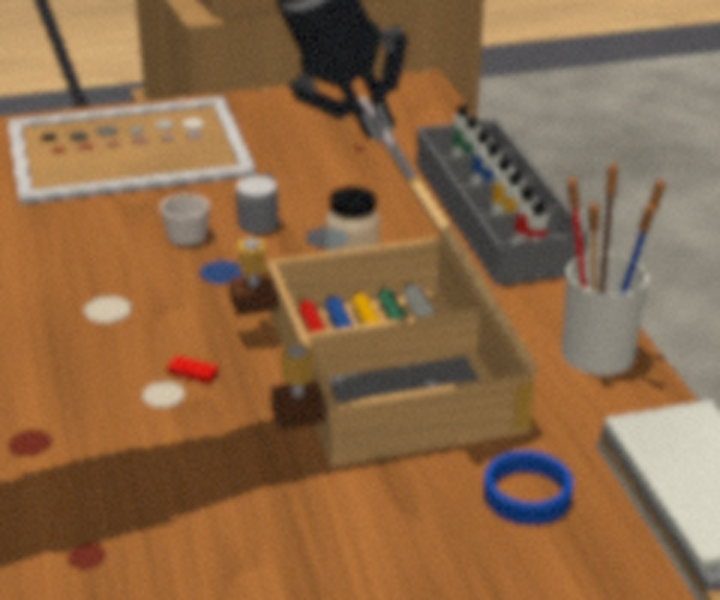

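The lid stands raised and held at its bar, at about (375,115) in the crop, with the box open and the claws clear. I'll check the lid angle from depth and the other objects against the first image, then hand in if both are good.

Run:
```python
from h import *
from station import arm
ok=[]
for n in('top2','s3'):
    d=dict(np.load(n+'.npz'));P=cloud(d);p=P.reshape(-1,3)
    m=(p[:,0]>630)&(p[:,0]<745)&(p[:,2]>100)&(p[:,2]<280)&(p[:,1]>-95)&(p[:,1]<-20)
    m|=(p[:,0]>630)&(p[:,0]<745)&(p[:,2]>100)&(p[:,2]<280)&(p[:,1]>120)&(p[:,1]<195)
    q=p[m]
    if len(q)<30: print(n,'few',len(q));continue
    c=np.median(q,0);nn=np.linalg.svd(q-q.mean(0),full_matrices=False)[2][2];r=abs((q-q.mean(0))@nn)
    q=q[r<np.percentile(r,80)];nn=np.linalg.svd(q-q.mean(0),full_matrices=False)[2][2]
    a=np.degrees(np.arccos(abs(nn[2])));print(n,len(q),c,nn,'angle',a);ok.append(a)
# displacement of other things: changed pixels at table level outside the box/arm
a,b=dict(np.load('top0.npz')),dict(np.load('top2.npz'))
for name,x0,x1,y0,y1 in(('left',170,255,105,178),('eraser',240,262,205,235),('tape',140,180,292,332),('brush',190,265,370,402)):
    A,B=[i['frame'][x0:x1,y0:y1].astype(int) for i in(a,b)];print(name,'changed px frac',(abs(A-B).max(-1)>50).mean().round(3))
s=arm.observe();print(s['time_s'],np.abs(s['joint_vel']).max(),s['opening'],s['wrist_force'])
if ok and all(abs(x-60)<3 for x in ok): arm.close_job();print('handed in')
```

```text
top2 1167 [680.04850341 120.08197018 212.6971146 ] [0.86792137 0.00545172 0.4966717 ] angle 60.21995549924899
s3 76 [647.97566791 -63.92480146 269.97636245] [-0.8779207  -0.02163268 -0.47831712] angle 61.4244521789373
left changed px frac 0.001
eraser changed px frac 1.0
tape changed px frac 0.0
brush changed px frac 0.0
22.7917 0.0016076033020563563 0.08757805473751384 [-2.87669345  5.0400655   2.30400213]
the job is handed in; nothing more can be done
handed in
```

I turned both hand nuts to about 1.45 rad, gripped the lid by its bar, raised it to 60 degrees and handed the job in while holding it still. It took about 23 s of the 59 s allowed, and no verdict is reported.

**Last checks**
- **Lid angle:** depth gave 60.2° from the top camera and 61.4° from the side camera, while the arm position gives 60.5°.
- **Hold:** the joints were at rest (0.002 rad/s or less), and the fingers were still on the bar at an opening of 0.088. The wrist force was a few newtons; there is no direct reading of finger contact.
- **Nuts:** the hexagons lay at 82–84° after turning, and the pictures show both claws clear of the lid.
- **Other objects:** the top view shows no change for the jar, pots, tape or brush.

**One check that disagreed:** the top-view comparison showed the whole eraser area changed, most likely because the arm covered it by then. In the side view the eraser is at the same pixel, about (204,203), as in the first picture, so I take it as not moved.

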